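# Put the stock pot's zone on full power at the touch slider

## Task

Bring the stock pot (the tall one with the lid) up to full heat: rest the fingertips on the hob's power key for a second, then lightly run them along the touch slider of the zone the pot stands on, from its low end right along to its full end, and lift off there. Leave the other zone's slider untouched, do not lean on the glass, and leave the cookware and the things around the hob where they stand.

Things in the scene. Friction and masses are not known exactly. Their poses are not given: they have to be found in the camera images.
- hob: Counter-top double induction hob, 440 (x) by 600 (y) by 70 mm high, steel case with a black glass top, fixed where it stands. Origin: centre of its underside, on the worktop. Its x axis points from its front (control) edge to its back, y to the cook's left, z up. Flat top at z = 70 mm; two printed cooking zones (rings of 212 mm) centred at x = 65, y = +150 (left zone) and y = -150 mm (right zone).
- panel: Touch panel: black glass strip 80 (x) by 580 (y) mm along the hob's front edge, level with the hob's top. Origin: centre of its upper face (70 mm above the worktop), axes as the hob. The glass is bedded on a soft gasket: it starts to sink under about 2 N, is 4 mm down (the stop) at about 10 N, and comes back up when released. It carries the power key in the middle, the left zone's slider on the left and the right zone's slider on the right.
- power_key: Power key: touch field 30 (x) by 34 (y) mm printed with an open ring and a short stroke, in the middle of the panel. Origin: centre of its upper face. It is flat, and reacts to a fingertip that rests on it.
- left_slider: Left zone's touch slider: flat field 30 (x) by 160 (y) mm printed with a row of twelve bars that grow from short (low power, cook's left, +y end) to long (full power, -y end). Origin: centre of its upper face, 150 mm to the +y side of the power key. It reads one touch at a time, so fingers should be closed together. Split into the fields left_1 (low) to left_4 (full).
- right_slider: Right zone's touch slider: the same, 150 mm to the -y side of the power key; again low at its +y end and full at its -y end. Fields right_1 (low) to right_4 (full).
- left_1: Field 1 of 4 of the left slider (the low end), flat, 30 (x) by 40 (y) mm, the fields joining without a gap; origin: centre of its upper face; axes as the hob.
- left_2: Field 2 of 4 of the left slider (the second quarter), flat, 30 (x) by 40 (y) mm, the fields joining without a gap; origin: centre of its upper face; axes as the hob.
- left_3: Field 3 of 4 of the left slider (the third quarter), flat, 30 (x) by 40 (y) mm, the fields joining without a gap; origin: centre of its upper face; axes as the hob.
- left_4: Field 4 of 4 of the left slider (the full end), flat, 30 (x) by 40 (y) mm, the fields joining without a gap; origin: centre of its upper face; axes as the hob.
- right_1: Field 1 of 4 of the right slider (the low end), flat, 30 (x) by 40 (y) mm, the fields joining without a gap; origin: centre of its upper face; axes as the hob.
- right_2: Field 2 of 4 of the right slider (the second quarter), flat, 30 (x) by 40 (y) mm, the fields joining without a gap; origin: centre of its upper face; axes as the hob.
- right_3: Field 3 of 4 of the right slider (the third quarter), flat, 30 (x) by 40 (y) mm, the fields joining without a gap; origin: centre of its upper face; axes as the hob.
- right_4: Field 4 of 4 of the right slider (the full end), flat, 30 (x) by 40 (y) mm, the fields joining without a gap; origin: centre of its upper face; axes as the hob.
- pot: Steel stock pot with its lid on, 200 mm across, 113 mm high (132 with the lid's bow handle), loop handles on two sides (266 mm over them), about 2.6 kg. Stands on one of the two zones. Origin: centre of its underside.
- pan: Shallow open steel pan, 196 mm across, 50 mm high, two loop handles (264 mm over them), about 1.1 kg. Stands on the other zone. Origin: centre of its underside.
- mill: Wooden pepper mill, 58 mm across, 184 mm high, on the worktop to the left of the hob. Origin: centre of its underside.
- squeeze_bottle: White squeeze bottle, 62 mm across, 190 mm high, on the worktop to the right of the hob, towards the back. Origin: centre of its underside.
- ramekin: Small white bowl, 80 mm across, 42 mm high, on the worktop to the right of the hob, towards the front. Origin: centre of its underside.
Not all that is in view belongs to the job. Several things look just like the ramekin: the one meant starts farthest to the robot's left.

How it is judged:
On the way, in this order (a step that is already met when the one before it is completed fails the run):
1. the fingertips rest on the power key (0.6 s) (contact force between the fingers and power_key above 0.3 N), for 0.6 s.
2. the fingertips are on the low end of the slider of the pot's zone, and on no other quarter of it (((y of pot in the frame of hob above 0 m and contact force between the fingers and left_1 above 0.3 N and contact force between the fingers and left_2 below 0.1 N and contact force between the fingers and left_3 below 0.1 N and contact force between the fingers and left_4 below 0.1 N) or (y of pot in the frame of hob below 0 m and contact force between the fingers and right_1 above 0.3 N and contact force between the fingers and right_2 below 0.1 N and contact force between the fingers and right_3 below 0.1 N and contact force between the fingers and right_4 below 0.1 N))).
3. the fingertips are on the second quarter of the slider of the pot's zone, and on no other quarter of it (((y of pot in the frame of hob above 0 m and contact force between the fingers and left_1 below 0.1 N and contact force between the fingers and left_2 above 0.3 N and contact force between the fingers and left_3 below 0.1 N and contact force between the fingers and left_4 below 0.1 N) or (y of pot in the frame of hob below 0 m and contact force between the fingers and right_1 below 0.1 N and contact force between the fingers and right_2 above 0.3 N and contact force between the fingers and right_3 below 0.1 N and contact force between the fingers and right_4 below 0.1 N))).
4. the fingertips are on the third quarter of the slider of the pot's zone, and on no other quarter of it (((y of pot in the frame of hob above 0 m and contact force between the fingers and left_1 below 0.1 N and contact force between the fingers and left_2 below 0.1 N and contact force between the fingers and left_3 above 0.3 N and contact force between the fingers and left_4 below 0.1 N) or (y of pot in the frame of hob below 0 m and contact force between the fingers and right_1 below 0.1 N and contact force between the fingers and right_2 below 0.1 N and contact force between the fingers and right_3 above 0.3 N and contact force between the fingers and right_4 below 0.1 N))).
5. the fingertips are on the full end of the slider of the pot's zone, and on no other quarter of it (((y of pot in the frame of hob above 0 m and contact force between the fingers and left_1 below 0.1 N and contact force between the fingers and left_2 below 0.1 N and contact force between the fingers and left_3 below 0.1 N and contact force between the fingers and left_4 above 0.3 N) or (y of pot in the frame of hob below 0 m and contact force between the fingers and right_1 below 0.1 N and contact force between the fingers and right_2 below 0.1 N and contact force between the fingers and right_3 below 0.1 N and contact force between the fingers and right_4 above 0.3 N))).
6. the fingertips lift off the glass at the full end (contact force between the fingers and panel below 0.05 N and ((y of pot in the frame of hob above 0 m and horizontal distance between the grasp point and left_4 below 0.06 m) or (y of pot in the frame of hob below 0 m and horizontal distance between the grasp point and right_4 below 0.06 m))).
At the end, for the whole second after the job is handed in: Key held, slider of the pot's zone stroked low to full, lifted off at the full end (within 60 mm of the last field). The touch panel is free and back up (within 1 mm); pot, pan, mill, bottle and bowl stand upright and at rest within 15 mm of where they were (contact force between anything else and panel below 0.05 N and height (world z) of panel above 0.069 m and distance of each of pot, pan, mill, squeeze_bottle, ramekin from where it was at the start of the episode below 0.015 m and angle between each of pot, pan, mill, squeeze_bottle, ramekin's own z axis and vertical below 0.1 rad and linear speed of each of pot, pan, mill, squeeze_bottle, ramekin below 0.02 m/s).
It fails at once if the slider of the other zone is touched ((y of pot in the frame of hob above 0 m and contact force between anything else and right_slider above 0.2 N) or (y of pot in the frame of hob below 0 m and contact force between anything else and left_slider above 0.2 N)).
It fails at once if the glass of the touch panel is pressed with more than 25 N (contact force between anything else and panel above 25 N).
It fails at once if the pot, the pan, the mill, the bottle or the bowl is lifted, or moved by more than 15 mm (distance of any of pot, pan, mill, squeeze_bottle, ramekin from where it was at the start of the episode above 0.015 m).
It fails at once if something is tipped (angle between any of pot, pan, mill, squeeze_bottle, ramekin's own z axis and vertical above 0.2 rad).
It also fails if it takes over 51 s, if anything falls off the work surface, if the arm or the gripper's body presses on something with over 40 N, if the wrist force passes 120 N, or if a joint passes its speed limit or range.

## Robot

A 6-joint arm with a two-finger parallel gripper is mounted at the origin on the work surface. World frame = base frame: x ahead of the robot, y to its left, z up, the work surface at z = 0. Lengths are in m, angles in rad, forces in N, time in s.
With the tool pointing down it reaches from about 0.3 to 0.775 m from the base axis. Payload 14.6 kg.
Tool frame: the origin (TCP) lies on the centre line of the jaws, within the pads' length; the fingertips stand 19 mm ahead of it and the grasp point (between the pads) is the TCP (ctrl.tip_reach is the distance from the TCP to the fingertips, in m); x points along the fingers, y is the direction in which the jaws open and shut, and the axes are right-handed (so a half turn about x gives the same grasp; the last joint's range is limited). The gripper opens to 94 mm and grips with 3 to 60 N. Pads are 16 mm wide; open, the fingers measure 119 mm over their backs; the gripper's body (75 mm by 177 mm) begins 78 mm behind the grasp point.
Start: joints at [1.231, 0.3, 1.521, -0, 1.321, -0.067], TCP at [0.148, 0.53, 0.188] pointing down, gripper open.
Joint ranges: [-3.03, 3.03], [-0.79, 2.21], [0.23, 2.52], [-1.04, 4.18], [0, 3.07], [-2.55, 2.55]. Speed limits (rad/s): [2.22, 2.22, 2.57, 3.14, 3.14, 3.14].

## Interface

Orientations are given as [roll, pitch, yaw] about the fixed x, y, z axes, in that order (R = Rz(yaw) Ry(pitch) Rx(roll)).
In Python, from station import ctrl, optics, models gives the robot as it stands. The module is installed in compiled form; this text tells all that it offers.
- The arm moves only by the tool arm_command, never from a script. Its argument "deltas" is a list of rows, each an object with "translation": the shift along the tool's x, y, z in units of 25 mm (1.0 is 25 mm), a list of three; "turn": the turn, a rotation vector about the tool's x, y, z in units of 5 degrees (1.0 is 5 degrees), a list of three. In form: [{"translation": [x, y, z], "turn": [rx, ry, rz]}, ...]. A call has 1 to 12 rows; each row is the pose to reach, as a shift and turn from the pose commanded when the call began, along the tool's axes at that moment; what a row does not reach only later rows make up. A row lasts 1/12 s, in which the tool goes at most 41.7 mm and 7.16 degrees, less where a joint would pass 70% of its speed; a pose out of reach is approached as far as the arm can. A call with a gripper value outside its range is refused whole. "gripper" is the finger opening in mm, from 0 to 94, set as the call begins (left out, the last holds). The fingers move at their own pace and stop on an object; "force" is the grip in N (left out, the last holds). Time passes only in rows, so rows that repeat a pose let the fingers close. It gives the time, the measured TCP pose, the force and the opening at its end, in the units of the state.
- ctrl.get_obs(): the state, without advancing time (a new reading comes with each control period).
- optics.camera(name): name is "scene" or "top" or "wrist"; returns the picture (384x512x3 uint8, red, green, blue); there is no depth.
- optics.get_calibration(name): a dict with "K" (3x3 intrinsics, pixels), "origin" and "orientation" of the camera in the world. Camera axes: x right, y down, z forward; pixel columns grow to the right and rows downward; lengths in m; the calibration is good to about 2 mm. A picture is of the moment at which its call begins: read the wrist's pose just before it. get_calibration takes no time and is no camera call; for the wrist camera it gives the pose at the moment of the call.
- ctrl.hand_in(): hands the job in, once; it reports no verdict.
Trained networks look in the newest picture that a camera, given by its name, has taken for a name from the list of things; names that differ only in an ending like _2 or _b are one class to them, and where a whole thing is asked for, a point or a joint stands for the part that bears it (a point fixed in the world has none). Each returns a list of dicts, best first, with "score" (0 to 1); they miss things now and then, are a little off and sometimes report something else, mostly with a low value. They report only what shows in the picture. A call takes as long as a camera call. They do not tell look-alikes from the thing itself.
- models.look_for(target, camera): "box" ([left, top, right, bottom] in pixels, round what is visible of it).
- models.cut_out(target, camera): "pixels" (384x512 bool, what is visible of it) and "box" ([left, top, right, bottom] in pixels, round what is visible of it).
- models.mark_of(target, camera): "at" ([column, row] in pixels: a listed point, or the origin of a listed thing).
The state is a dict: "time_s": time; "qpos": joint angles; "joint_vel": joint speeds; "tau": joint torques, N m; "ee_pos": TCP position; "eef_rot": TCP orientation; "force": force on the tool from outside, world axes, zero at the start; "moment": the same for the moment, N m; "grip_width": finger opening in m.
Only numpy, scipy, OpenCV 4.12 (cv2) and the standard library are available. Lean on these libraries where they do the work, as an engineer would, in place of code of your own. Each camera call takes 0.05 s, during which the arm holds its last target.

## Working session

There is one attempt and no reset: what is moved stays moved. The work goes in short steps, Python scripts to look and compute and a tool call to move; the robot and the scene stay as the last step left them, time stands still between calls to the robot, and variables do not carry over. Pictures are saved under pics/ and viewed, and the job is handed in when it is done.

Besides the shell and the picture viewer there is one more tool, called after ">>>" by a JSON object that holds its "name" and its "arguments", one argument or row to a line. arm_command: Moves the arm, as the interface text tells. Its arguments: {"type":"object","properties":{"deltas":{"type":"array"},"gripper":{"type":"number"},"force":{"type":"number"}},"required":["deltas"]}

```bash
mkdir -p pics; python3 - <<'E'
from station import ctrl, optics, models
import cv2, numpy as np
print(ctrl.get_obs(), ctrl.tip_reach)
for n in ("scene","top"):
    im=optics.camera(n); cv2.imwrite(f"pics/{n}0.png",im[:,:,::-1])
    c=optics.get_calibration(n); print(n,c)
    for t in ("power_key","left_slider","right_slider","pot","pan","hob","panel"):
        r=models.mark_of(t,n); print(t,[(np.round(x["at"],1),round(x["score"],2)) for x in r[:2]])
E
```

```text
{'time_s': 0.0, 'qpos': array([ 1.23140943e+00,  3.00457727e-01,  1.52158569e+00,  1.01226695e-05,
        1.32069203e+00, -6.65904724e-02]), 'joint_vel': array([-8.51478261e-04, -4.59976582e-04,  8.05741036e-04, -2.29993523e-04,
       -6.52735896e-05,  5.54366796e-04]), 'tau': array([-1.18031963e-03, -5.31807232e+01, -3.52739275e+01,  7.07697007e-02,
        2.44154624e-02, -1.25396450e-04]), 'ee_pos': array([0.14808478, 0.52939597, 0.18729173]), 'eef_rot': array([-1.64596633,  1.56965349, -1.91876526]), 'force': array([ 0.52105289, -0.53993629,  0.18620141]), 'moment': array([ 0.00245273, -0.02121693,  0.03983026]), 'grip_width': 0.09401111794071504} 0.019
scene {'K': array([[387.31399939,   0.        , 247.81640743],
       [  0.        , 387.31399939, 189.23107536],
       [  0.        ,   0.        ,   1.        ]]), 'origin': array([1.20338649, 0.34742498, 1.03022592]), 'orientation': array([-2.46609286, -0.00364239,  2.14297049])}
power_key [(array([344.8, 219.6]), 0.61), (array([290.3, 186.6]), 0.53)]
left_slider [(array([326.8, 210.5]), 0.75)]
right_slider [(array([252.9, 1
[... 206 characters left out ...]
.9]), 0.66)]
top {'K': array([[413.55301246,   0.        , 255.75088945],
       [  0.        , 413.55301246, 181.34373504],
       [  0.        ,   0.        ,   1.        ]]), 'origin': array([ 0.47519215, -0.07400724,  1.55380569]), 'orientation': array([-3.08215637,  0.00942203, -1.59698934])}
power_key [(array([252.3, 207.9]), 0.63), (array([228.9, 209.9]), 0.61)]
left_slider [(array([188.7, 201.2]), 0.77), (array([236.1, 163.7]), 0.69)]
right_slider [(array([269.4, 213.4]), 0.8)]
pot [(array([277.9, 145.3]), 0.57), (array([266.7, 212. ]), 0.48)]
pan []
hob [(array([234.9, 163. ]), 0.62), (array([274.5, 211.5]), 0.57)]
panel [(array([227.6, 207.4]), 0.72), (array([204.9, 203.3]), 0.25)]
```

View pics/scene0.png

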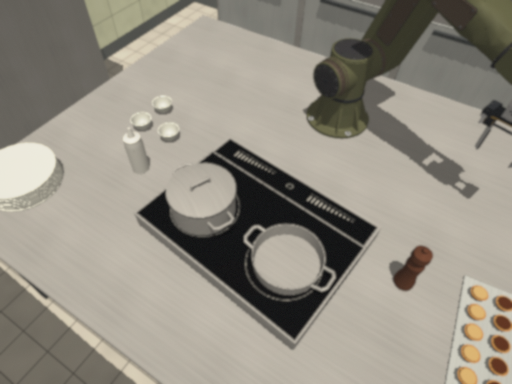

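View pics/top0.png

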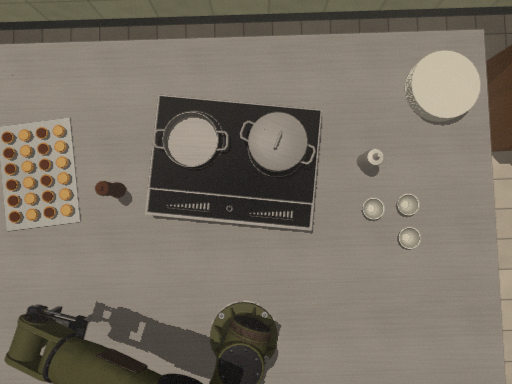

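The pot stands at the top-view position (278,142), on the cook's right zone (-y). So the slider is the right one, with bars growing from (249,213) to (293,215). The pan is at (191,140) and the key at (229,209). There are three look-alike bowls, at (373,209), (408,205) and (409,238). The one meant is (373,209), farthest to +y, and I only need to avoid it. Next I'll localise the print precisely.

```bash
cat > h.py <<'E'
import numpy as np, cv2
from scipy.spatial.transform import Rotation as R
from station import ctrl, optics, models
def ray(px,n):
    c=optics.get_calibration(n); K=np.array(c["K"])
    d=R.from_euler("xyz",c["orientation"]).as_matrix()@np.linalg.inv(K)@np.array([px[0],px[1],1.]); return np.array(c["origin"]),d
def at_z(px,n,z=0.07):
    o,d=ray(px,n); return o+d*(z-o[2])/d[2]
def proj(p,n):
    c=optics.get_calibration(n); q=np.array(c["K"])@(R.from_euler("xyz",c["orientation"]).as_matrix().T@(np.array(p)-c["origin"])); return q[:2]/q[2]
E
python3 - <<'E'
from h import *
im=cv2.imread("pics/top0.png"); cv2.imwrite("pics/top_crop.png",cv2.resize(im[180:235,140:325],None,fx=4,fy=4,interpolation=cv2.INTER_CUBIC))
im2=cv2.imread("pics/scene0.png"); cv2.imwrite("pics/scene_crop.png",cv2.resize(im2[130:250,220:390],None,fx=4.5,fy=4.5,interpolation=cv2.INTER_CUBIC))
cv2.imwrite("pics/pot_crop.png",cv2.resize(im[90:250,145:425],None,fx=2.8,fy=2.8,interpolation=cv2.INTER_CUBIC))
print(R.from_euler("xyz",ctrl.get_obs()["eef_rot"]).as_matrix().round(3))
E
```

```text
[[-0.     0.269  0.963]
 [ 0.     0.963 -0.269]
 [-1.     0.    -0.   ]]
```

View pics/top_crop.png

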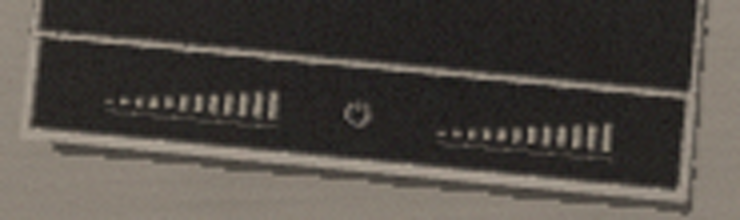

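View pics/scene_crop.png

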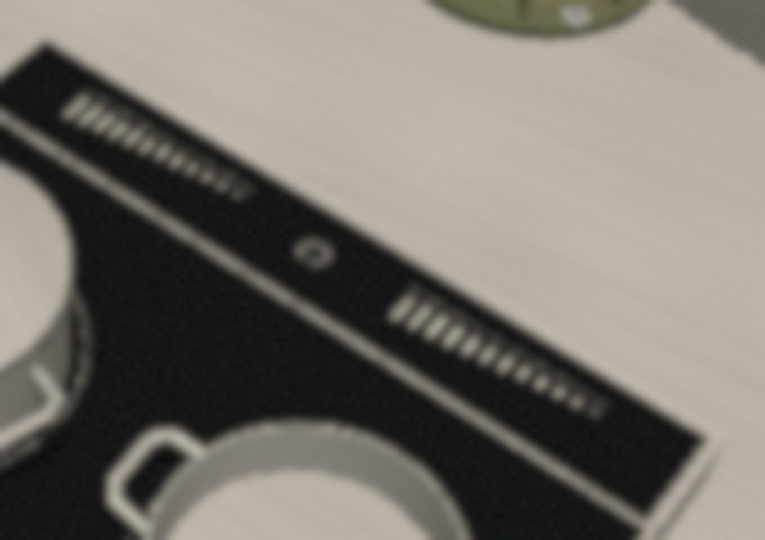

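View pics/pot_crop.png

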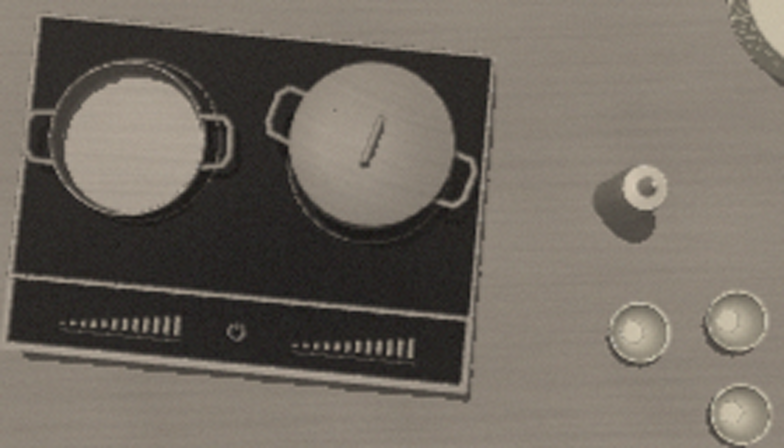

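```bash
python3 - <<'E'
from h import *
T=lambda u,v:((u+.5)/4-.5+140,(v+.5)/4-.5+180)
S=lambda u,v:((u+.5)/4.5-.5+220,(v+.5)/4.5-.5+130)
P={}
for k,p in dict(key=(358,114),Lfirst=(110,103),Llast=(273,105),Rfirst=(441,133),Rlast=(608,138),lineL=(38,35),lineR=(688,95),frontL=(30,128),frontR=(682,188)).items(): print("top",k,at_z(T(*p),"top").round(4))
for k,p in dict(key=(314,253),Rlast=(75,107),Rfirst=(243,194),Llast=(400,307),Lfirst=(600,409),lineR=(0,117),lineL=(645,523),frontR=(45,42),frontL=(708,440)).items(): print("scene",k,at_z(S(*p),"scene").round(4))
E
```

```text
top key [0.4703 0.0355 0.07  ]
top Lfirst [0.486  0.2579 0.07  ]
top Llast [0.4803 0.1116 0.07  ]
top Rfirst [ 0.4514 -0.0384  0.07  ]
top Rlast [ 0.443  -0.1875  0.07  ]
top lineL [0.5487 0.322  0.07  ]
top lineR [ 0.4795 -0.2602  0.07  ]
top frontL [0.4655 0.3301 0.07  ]
top frontR [ 0.3969 -0.252   0.07  ]
scene key [0.4706 0.0379 0.07  ]
scene Rlast [ 0.4437 -0.1848  0.07  ]
scene Rfirst [ 0.45   -0.0327  0.07  ]
scene Llast [0.4805 0.1115 0.07  ]
scene Lfirst [0.4845 0.2621 0.07  ]
scene lineR [ 0.4834 -0.2266  0.07  ]
scene lineL [0.55   0.3207 0.07  ]
scene frontR [ 0.3977 -0.2441  0.07  ]
scene frontL [0.4688 0.3314 0.07  ]
```

Both views agree to about 2 mm. The key is at (0.470, 0.037), and the hob is turned by about -6.8°. The right slider centre is near (0.452, -0.112). I'll go above the key with the fingers closed.

>>> {"name": "arm_command", "arguments": {
  "deltas": [
    {"translation": [0,-1.2,1.4],"turn": [0,0,0]},
    {"translation": [0.3,-2.4,2.8],"turn": [-0.4,0,0]},
    {"translation": [0.5,-3.6,4.2],"turn": [-0.6,0,0]},
    {"translation": [0.7,-4.6,5.3],"turn": [-0.8,0,0]},
    {"translation": [0.9,-5.6,6.4],"turn": [-1.0,0,0]},
    {"translation": [1.0,-6.6,7.5],"turn": [-1.2,0,0]},
    {"translation": [1.0,-7.6,8.6],"turn": [-1.4,0,0]},
    {"translation": [1.0,-8.5,9.7],"turn": [-1.6,0,0]},
    {"translation": [1.0,-9.4,10.8],"turn": [-1.76,0,0]},
    {"translation": [1.0,-10.3,11.8],"turn": [-1.76,0,0]},
    {"translation": [1.0,-11.0,12.6],"turn": [-1.76,0,0]},
    {"translation": [1.0,-11.0,12.6],"turn": [-1.76,0,0]}
  ],
  "gripper": 0,
  "force": 10
}}

```text
time_s: 1.8
ee_pos: [0.3792, 0.177, 0.163]
eef_rot: [-0.431, 1.57, -0.554]
force: [1.0, 1.0, -0.2]
grip_width: 0.0176
```

>>> {"name": "arm_command", "arguments": {
  "deltas": [
    {"translation": [0.4,-1.0,0.8],"turn": [0,0,0]},
    {"translation": [0.8,-2.0,1.7],"turn": [0,0,0]},
    {"translation": [1.2,-3.0,2.6],"turn": [0,0,0]},
    {"translation": [1.6,-4.0,3.4],"turn": [0,0,0]},
    {"translation": [1.8,-4.8,4.0],"turn": [0,0,0]},
    {"translation": [1.9,-5.15,4.28],"turn": [0,0,0]},
    {"translation": [1.9,-5.15,4.28],"turn": [0,0,0]},
    {"translation": [1.9,-5.15,4.28],"turn": [0,0,0]},
    {"translation": [1.9,-5.15,4.28],"turn": [0,0,0]}
  ]
}}

```text
time_s: 2.55
ee_pos: [0.468, 0.0405, 0.1157]
eef_rot: [0.723, 1.57, 0.604]
force: [-0.4, 0.4, 0.1]
grip_width: 0.0001
```

```bash
python3 - <<'E'
from h import *
o=ctrl.get_obs(); M=R.from_euler("xyz",o["eef_rot"]).as_matrix(); print(o["ee_pos"].round(4),o["force"].round(2),o["grip_width"],o["time_s"]); print(M.round(3))
t=np.array([.470,.0365,.089]); print("left to go units",(M.T@(t-o["ee_pos"])/.025).round(2))
im=optics.camera("wrist"); cv2.imwrite("pics/w1.png",im[:,:,::-1]); print(models.mark_of("power_key","wrist")[:2]); print("tip",proj(o["ee_pos"]+M[:,0]*.019,"wrist"),"key",proj([.47,.0365,.07],"wrist"))
s=optics.camera("scene"); cv2.imwrite("pics/s1.png",cv2.resize(s[120:260,200:400,::-1],None,fx=3.5,fy=3.5))
E
```

```text
[0.468  0.0405 0.1157] [-0.38  0.36  0.11] 0.00010382270149016191 2.55
[[ 0.     0.118  0.993]
 [ 0.     0.993 -0.118]
 [-1.     0.     0.   ]]
left to go units [ 1.07 -0.15  0.1 ]
[{'at': [254.2, 207.1], 'score': 0.66}, {'at': [438.5, 209.5], 'score': 0.29}]
tip [256.95018631 213.00130999] key [252.76169023 205.29206503]
```

View pics/w1.png

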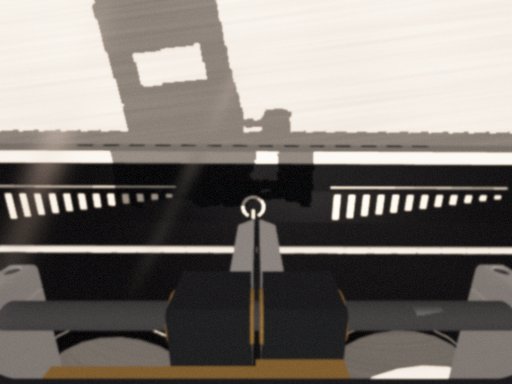

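View pics/s1.png

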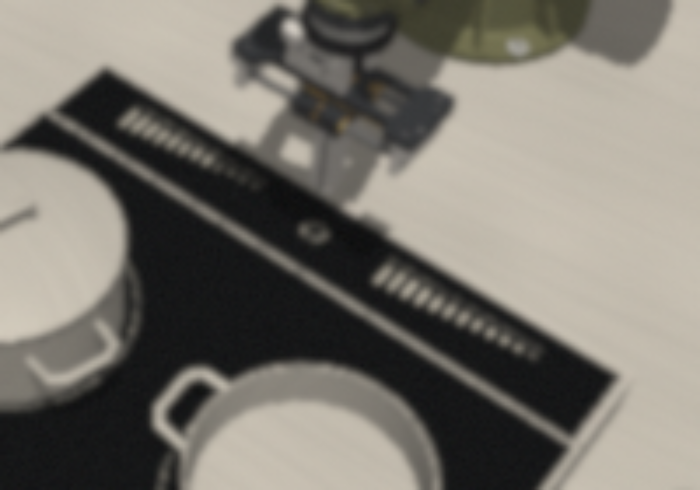

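The wrist view shows the key at (253,207) against the predicted (252.8,205.3), and the print runs parallel to the jaws. I'll descend gently.

>>> {"name": "arm_command", "arguments": {
  "deltas": [
    {"translation": [0.3,-0.15,0.08],"turn": [0,0,0]},
    {"translation": [0.6,-0.15,0.08],"turn": [0,0,0]},
    {"translation": [0.9,-0.15,0.08],"turn": [0,0,0]},
    {"translation": [1.0,-0.15,0.08],"turn": [0,0,0]},
    {"translation": [1.05,-0.15,0.08],"turn": [0,0,0]},
    {"translation": [1.1,-0.15,0.08],"turn": [0,0,0]},
    {"translation": [1.12,-0.15,0.08],"turn": [0,0,0]},
    {"translation": [1.12,-0.15,0.08],"turn": [0,0,0]}
  ]
}}

```text
time_s: 3.37
ee_pos: [0.47, 0.0354, 0.0874]
eef_rot: [0.065, 1.571, -0.054]
force: [0.9, 0.2, 0.7]
grip_width: 0.0004
```

>>> {"name": "arm_command", "arguments": {
  "deltas": [
    {"translation": [0.04,0,0],"turn": [0,0,0]},
    {"translation": [0.04,0,0],"turn": [0,0,0]},
    {"translation": [0.04,0,0],"turn": [0,0,0]}
  ]
}}

```text
time_s: 3.62
ee_pos: [0.4699, 0.0354, 0.0864]
eef_rot: [0.042, 1.571, -0.077]
force: [1.0, -0.6, 0.4]
grip_width: 0.0003
```

>>> {"name": "arm_command", "arguments": {
  "deltas": [
    {"translation": [0.04,0,0],"turn": [0,0,0]},
    {"translation": [0.04,0,0],"turn": [0,0,0]},
    {"translation": [0.04,0,0],"turn": [0,0,0]}
  ]
}}

```text
time_s: 3.87
ee_pos: [0.4699, 0.0354, 0.0853]
eef_rot: [-2.857, 1.571, -2.976]
force: [0.2, 0.2, 0.2]
grip_width: 0.0003
```

```bash
python3 - <<'E'
from h import *
o=ctrl.get_obs(); print(o["ee_pos"].round(4),o["force"].round(2),o["moment"].round(3),o["tau"].round(2))
im=optics.camera("wrist"); cv2.imwrite("pics/w2.png",cv2.resize(im[150:330,130:380,::-1],None,fx=3,fy=3))
M=R.from_euler("xyz",o["eef_rot"]).as_matrix(); print("tip",proj(o["ee_pos"]+M[:,0]*.019,"wrist"))
E
```

```text
[0.4699 0.0354 0.0853] [0.21 0.23 0.16] [-0.021  0.024 -0.041] [ 0.000e+00 -4.514e+01 -3.049e+01 -1.000e-02  6.000e-02  0.000e+00]
tip [256.90648225 213.09483641]
```

View pics/w2.png

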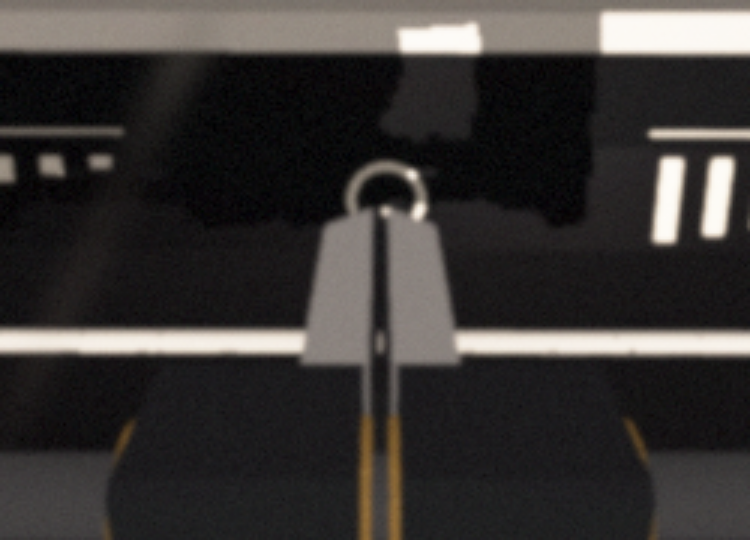

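No contact force yet at a nominal tip height of 66 mm. I'll keep going down in 1 mm steps.

>>> {"name": "arm_command", "arguments": {
  "deltas": [
    {"translation": [0.04,0,0],"turn": [0,0,0]},
    {"translation": [0.04,0,0],"turn": [0,0,0]},
    {"translation": [0.04,0,0],"turn": [0,0,0]}
  ]
}}

```text
time_s: 4.17
ee_pos: [0.4699, 0.0354, 0.0843]
eef_rot: [-3.115, 1.571, 3.049]
force: [-0.0, 0.3, 0.6]
grip_width: 0.0005
```

>>> {"name": "arm_command", "arguments": {
  "deltas": [
    {"translation": [0.04,0,0],"turn": [0,0,0]},
    {"translation": [0.04,0,0],"turn": [0,0,0]},
    {"translation": [0.04,0,0],"turn": [0,0,0]}
  ]
}}

```text
time_s: 4.42
ee_pos: [0.4699, 0.0354, 0.0833]
eef_rot: [-2.87, 1.571, -2.99]
force: [0.1, -0.0, -0.5]
grip_width: 0.0006
```

```bash
python3 - <<'E'
from h import *
o=ctrl.get_obs(); print(o["ee_pos"].round(4),o["force"].round(2),o["moment"].round(3),o["tau"].round(2))
im=optics.camera("wrist"); cv2.imwrite("pics/w3.png",cv2.resize(im[150:330,130:380,::-1],None,fx=3,fy=3))
s=optics.camera("scene"); cv2.imwrite("pics/s3.png",cv2.resize(s[130:230,220:360,::-1],None,fx=5,fy=5))
M=R.from_euler("xyz",o["eef_rot"]).as_matrix(); p=o["ee_pos"]+M[:,0]*.019;print("tip",p,proj(p,"wrist"),proj(p,"scene"), (proj(p,"scene")-[220,130])*5)
E
```

```text
[0.4699 0.0354 0.0833] [ 0.08 -0.01 -0.47] [ 0.017 -0.01   0.012] [-0.000e+00 -4.520e+01 -3.038e+01 -1.000e-02  6.000e-02  0.000e+00]
tip [0.46988109 0.03542419 0.06429848] [256.9054147  213.10608009] [288.66154068 186.49347649] [343.30770342 282.46738244]
```

View pics/w3.png

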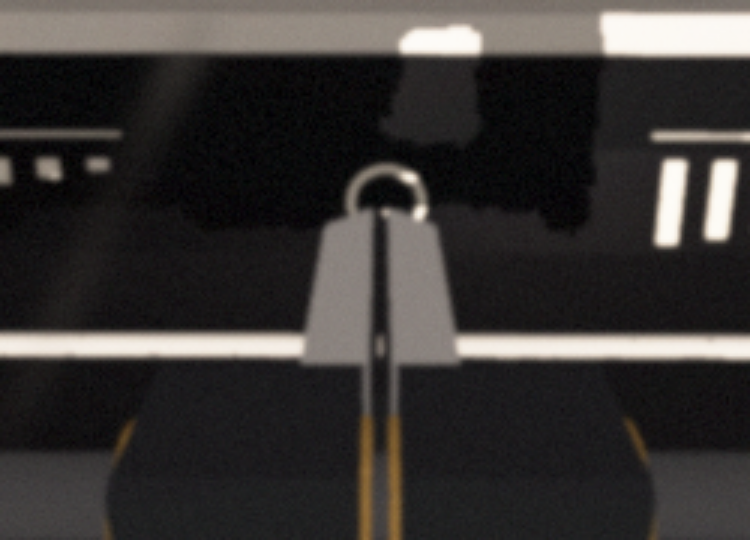

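View pics/s3.png

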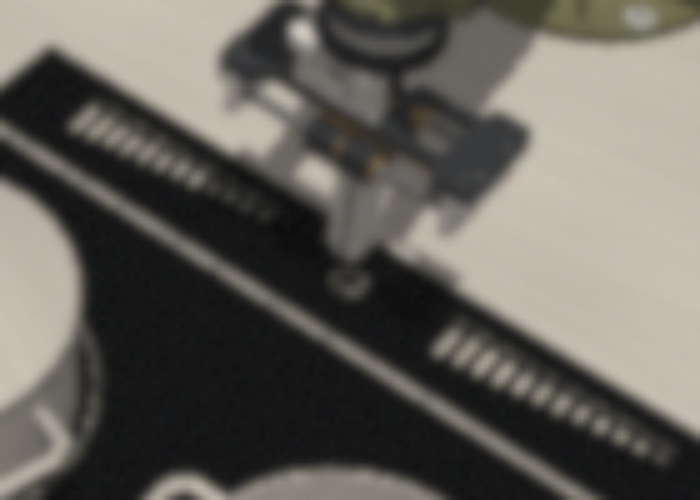

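```bash
python3 - <<'E'
from h import *
o1,d1=ray((257,219.5),"wrist"); o2,d2=ray((289,182.6),"scene")
A=np.stack([d1,-d2],1); t=np.linalg.lstsq(A,o2-o1,rcond=None)[0]
print(o1,d1/np.linalg.norm(d1)); print(o1+d1*t[0],o2+d2*t[1])
print([(at_z(((x)/3+130,y/3+150),"wrist").round(4)) for x,y in ((386,197),(120,133),(650,135),(0,342),(745,345))])
E
```

```text
[0.38902608 0.04451714 0.28078186] [ 0.37078762 -0.04155131 -0.92778771]
[0.46850223 0.03561086 0.081916  ] [0.46881669 0.03431712 0.08209962]
[array([0.4701, 0.0368, 0.07  ]), array([ 0.4437, -0.0308,  0.07  ]), array([0.4611, 0.1082, 0.07  ]), array([ 0.5007, -0.0775,  0.07  ]), array([0.5273, 0.1332, 0.07  ])]
```

Triangulating the visible tip gives z≈0.082, about 12 mm above the glass. That fits the zero force, so the fingertips are shorter than the nominal figure. I'll continue down in steps of 2–3 mm and watch the force.

>>> {"name": "arm_command", "arguments": {
  "deltas": [
    {"translation": [0.04,0,0],"turn": [0,0,0]},
    {"translation": [0.08,0,0],"turn": [0,0,0]},
    {"translation": [0.12,0,0],"turn": [0,0,0]},
    {"translation": [0.12,0,0],"turn": [0,0,0]}
  ]
}}

```text
time_s: 4.85
ee_pos: [0.4698, 0.0354, 0.0801]
eef_rot: [-3.032, 1.57, 3.131]
force: [0.0, 0.9, 0.4]
grip_width: 0.0005
```

>>> {"name": "arm_command", "arguments": {
  "deltas": [
    {"translation": [0.04,0,0],"turn": [0,0,0]},
    {"translation": [0.08,0,0],"turn": [0,0,0]},
    {"translation": [0.08,0,0],"turn": [0,0,0]}
  ]
}}

```text
time_s: 5.1
ee_pos: [0.4698, 0.0354, 0.0781]
eef_rot: [-3.044, 1.571, 3.12]
force: [-0.9, -0.4, 0.0]
grip_width: 0.0005
```

>>> {"name": "arm_command", "arguments": {
  "deltas": [
    {"translation": [0.04,0,0],"turn": [0,0,0]},
    {"translation": [0.08,0,0],"turn": [0,0,0]},
    {"translation": [0.08,0,0],"turn": [0,0,0]}
  ]
}}

```text
time_s: 5.35
ee_pos: [0.4698, 0.0354, 0.0761]
eef_rot: [-3.021, 1.571, -3.14]
force: [0.1, 0.7, -0.3]
grip_width: 0.0005
```

```bash
python3 - <<'E'
from h import *
o=ctrl.get_obs(); print(o["ee_pos"].round(4),o["force"].round(2),o["tau"].round(2))
im=optics.camera("wrist"); cv2.imwrite("pics/w4.png",cv2.resize(im[150:330,130:380,::-1],None,fx=3,fy=3))
s=optics.camera("scene"); cv2.imwrite("pics/s4.png",cv2.resize(s[130:230,220:360,::-1],None,fx=5,fy=5))
E
```

```text
[0.4698 0.0354 0.0761] [ 0.06  0.65 -0.3 ] [-0.000e+00 -4.561e+01 -3.017e+01 -1.000e-02  2.000e-02  0.000e+00]
```

View pics/w4.png

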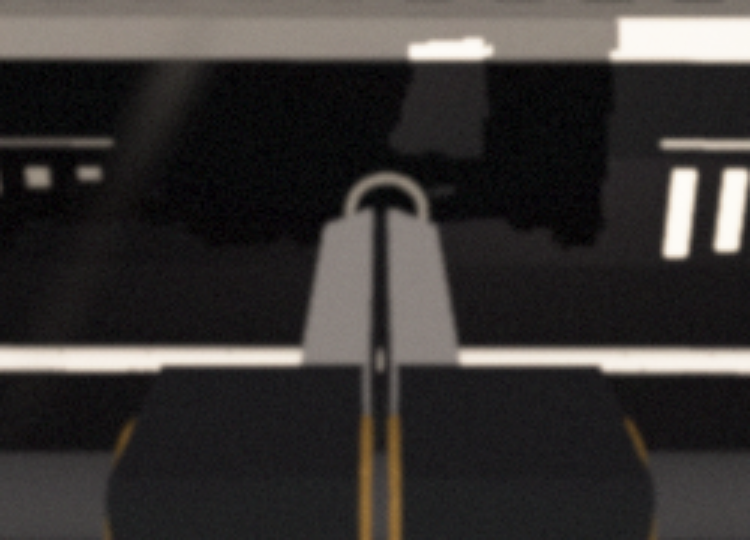

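View pics/s4.png

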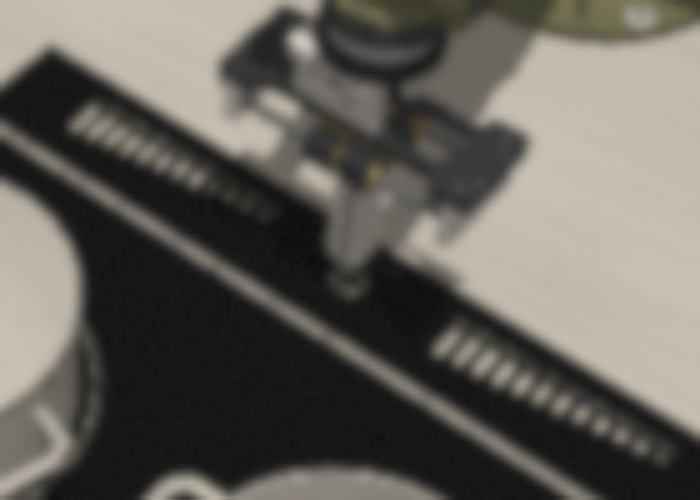

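The tip visibly closes on the ring, with a gap still left in the scene view at (347,272) to (349,285). Continuing down.

>>> {"name": "arm_command", "arguments": {
  "deltas": [
    {"translation": [0.04,0,0],"turn": [0,0,0]},
    {"translation": [0.08,0,0],"turn": [0,0,0]},
    {"translation": [0.08,0,0],"turn": [0,0,0]}
  ]
}}

```text
time_s: 5.7
ee_pos: [0.4698, 0.0354, 0.0742]
eef_rot: [-3.092, 1.571, 3.072]
force: [0.7, 0.2, 0.2]
grip_width: 0.0007
```

>>> {"name": "arm_command", "arguments": {
  "deltas": [
    {"translation": [0.04,0,0],"turn": [0,0,0]},
    {"translation": [0.08,0,0],"turn": [0,0,0]},
    {"translation": [0.08,0,0],"turn": [0,0,0]}
  ]
}}

```text
time_s: 5.95
ee_pos: [0.4698, 0.0354, 0.0722]
eef_rot: [-2.759, 1.571, -2.878]
force: [-0.2, -0.1, -0.1]
grip_width: 0.0003
```

>>> {"name": "arm_command", "arguments": {
  "deltas": [
    {"translation": [0.04,0,0],"turn": [0,0,0]},
    {"translation": [0.06,0,0],"turn": [0,0,0]},
    {"translation": [0.06,0,0],"turn": [0,0,0]}
  ]
}}

```text
time_s: 6.2
ee_pos: [0.4699, 0.0354, 0.0707]
eef_rot: [-2.925, 1.571, -3.044]
force: [0.7, 0.3, 0.6]
grip_width: 0.0007
```

```bash
python3 - <<'E'
from h import *
im=optics.camera("wrist"); cv2.imwrite("pics/w5.png",cv2.resize(im[150:330,130:380,::-1],None,fx=3,fy=3))
s=optics.camera("scene"); cv2.imwrite("pics/s5.png",cv2.resize(s[150:210,250:330,::-1],None,fx=9,fy=9,interpolation=cv2.INTER_CUBIC))
p=[.4698,.0354,.07]
for z in (.07,.075,.08):
  q=[.4698,.0354,z]; print(z,((proj(q,"wrist")-[130,150])*3).round(), ((proj(q,"scene")-[250,150])*9).round())
o=ctrl.get_obs(); print(o["force"],o["ee_pos"])
E
```

```text
0.07 [381. 214.] [349. 318.]
0.075 [381. 222.] [351. 309.]
0.08 [381. 230.] [352. 300.]
[ 0.48186103 -0.24298552 -0.05866947] [0.46992206 0.03541934 0.07086108]
```

View pics/w5.png

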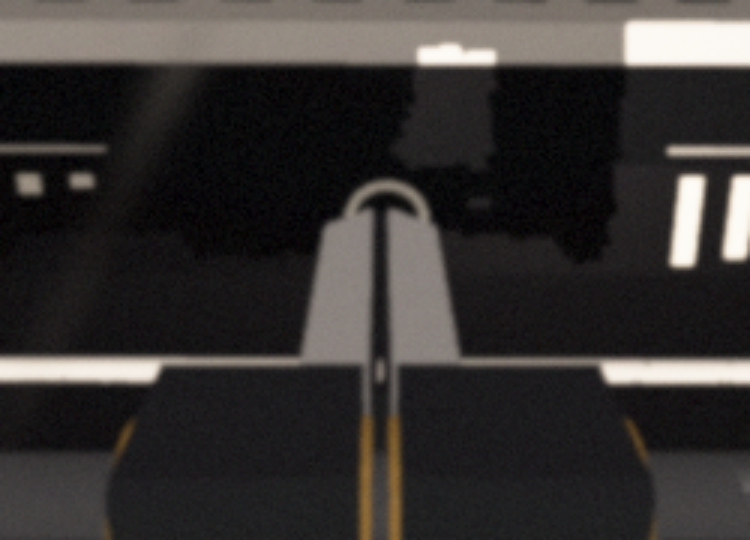

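View pics/s5.png

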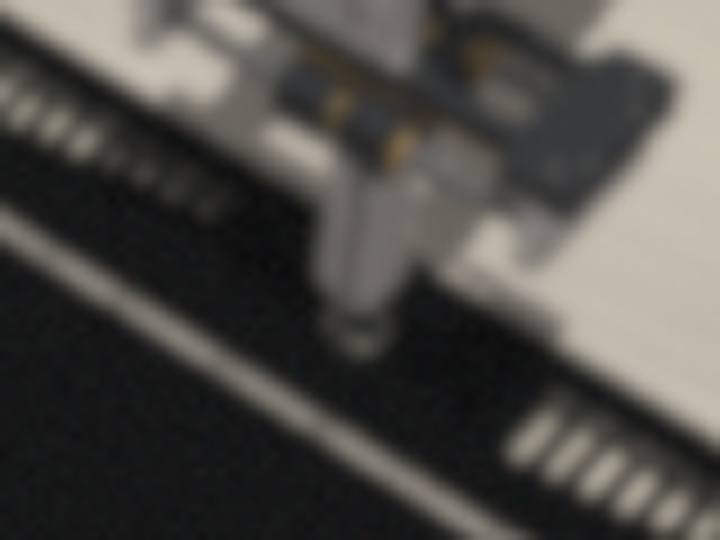

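The visible tip is now within about 1–3 mm of the glass. Going down in 1 mm steps.

>>> {"name": "arm_command", "arguments": {
  "deltas": [
    {"translation": [0.04,0,0],"turn": [0,0,0]},
    {"translation": [0.06,0,0],"turn": [0,0,0]},
    {"translation": [0.06,0,0],"turn": [0,0,0]}
  ]
}}

```text
time_s: 6.55
ee_pos: [0.4698, 0.0354, 0.0692]
eef_rot: [-2.948, 1.571, -3.067]
force: [0.3, -1.3, -0.3]
grip_width: 0.0005
```

>>> {"name": "arm_command", "arguments": {
  "deltas": [
    {"translation": [0.04,0,0],"turn": [0,0,0]},
    {"translation": [0.04,0,0],"turn": [0,0,0]},
    {"translation": [0.04,0,0],"turn": [0,0,0]}
  ]
}}

```text
time_s: 6.8
ee_pos: [0.4699, 0.0354, 0.0683]
eef_rot: [-2.809, 1.571, -2.929]
force: [-0.7, 0.4, 0.2]
grip_width: 0.0007
```

>>> {"name": "arm_command", "arguments": {
  "deltas": [
    {"translation": [0.04,0,0],"turn": [0,0,0]},
    {"translation": [0.06,0,0],"turn": [0,0,0]},
    {"translation": [0.06,0,0],"turn": [0,0,0]}
  ]
}}

```text
time_s: 7.05
ee_pos: [0.4698, 0.0354, 0.0667]
eef_rot: [-3.129, 1.571, 3.035]
force: [0.6, -1.0, 0.0]
grip_width: 0.0008
```

```bash
python3 - <<'E'
from h import *
im=optics.camera("wrist"); cv2.imwrite("pics/w6.png",cv2.resize(im[190:250,210:310,::-1],None,fx=8,fy=8,interpolation=cv2.INTER_CUBIC))
s=optics.camera("scene"); cv2.imwrite("pics/s6.png",cv2.resize(s[150:210,250:330,::-1],None,fx=9,fy=9,interpolation=cv2.INTER_CUBIC))
o=ctrl.get_obs(); print(o["force"],o["ee_pos"],o["tau"].round(2))
E
```

```text
[-0.19603753 -0.47930473 -0.21794057] [0.4698698  0.03544664 0.06679878] [ 0.000e+00 -4.580e+01 -2.953e+01 -1.000e-02  7.000e-02 -0.000e+00]
```

View pics/w6.png

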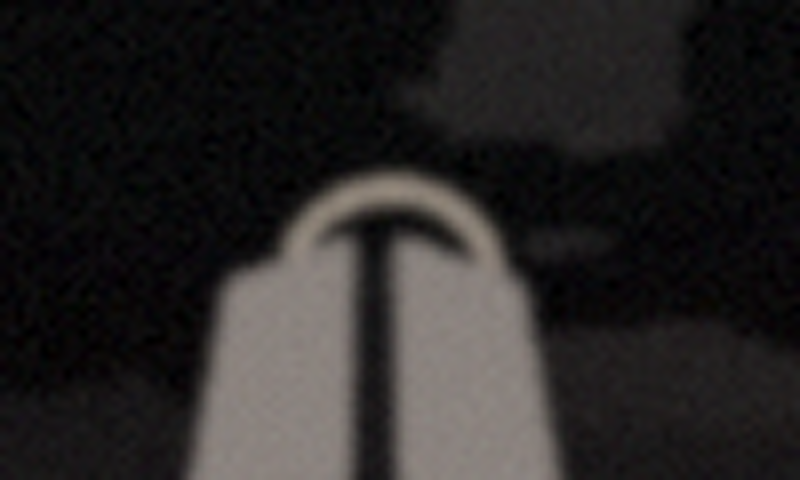

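View pics/s6.png

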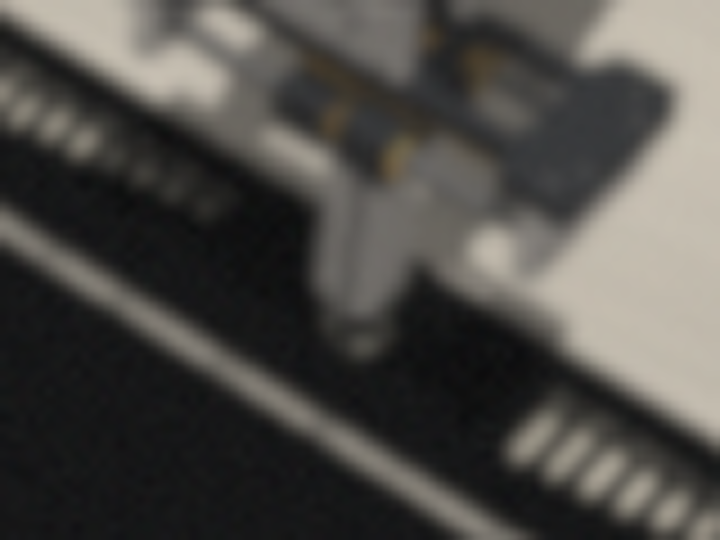

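>>> {"name": "arm_command", "arguments": {
  "deltas": [
    {"translation": [0.04,0,0],"turn": [0,0,0]},
    {"translation": [0.06,0,0],"turn": [0,0,0]},
    {"translation": [0.06,0,0],"turn": [0,0,0]}
  ]
}}

```text
time_s: 7.4
ee_pos: [0.4698, 0.0354, 0.0652]
eef_rot: [-3.026, 1.571, 3.138]
force: [0.4, -0.7, -0.4]
grip_width: 0.0005
```

>>> {"name": "arm_command", "arguments": {
  "deltas": [
    {"translation": [0.04,0,0],"turn": [0,0,0]},
    {"translation": [0.06,0,0],"turn": [0,0,0]},
    {"translation": [0.06,0,0],"turn": [0,0,0]}
  ]
}}

```text
time_s: 7.65
ee_pos: [0.4699, 0.0354, 0.0637]
eef_rot: [-3.084, 1.571, 3.08]
force: [-0.8, 0.3, 0.1]
grip_width: 0.0006
```

```bash
python3 - <<'E'
from h import *
im=optics.camera("wrist"); cv2.imwrite("pics/w7.png",cv2.resize(im[190:250,210:310,::-1],None,fx=8,fy=8,interpolation=cv2.INTER_CUBIC))
s=optics.camera("scene"); cv2.imwrite("pics/s7.png",cv2.resize(s[150:210,250:330,::-1],None,fx=9,fy=9,interpolation=cv2.INTER_CUBIC))
o=ctrl.get_obs(); print(o["force"],o["ee_pos"],o["tau"].round(2))
E
```

```text
[0.0666607  0.15840239 0.31938754] [0.46988733 0.03542243 0.06382233] [-0.000e+00 -4.591e+01 -2.937e+01 -1.000e-02  7.000e-02  0.000e+00]
```

View pics/w7.png

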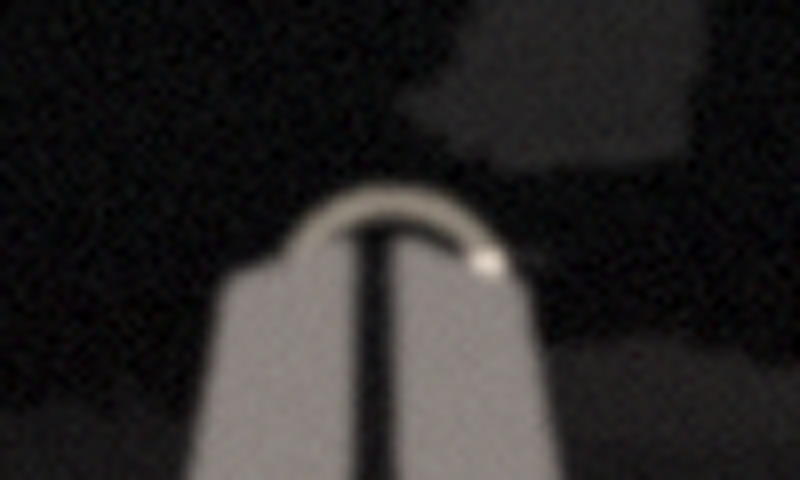

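View pics/s7.png

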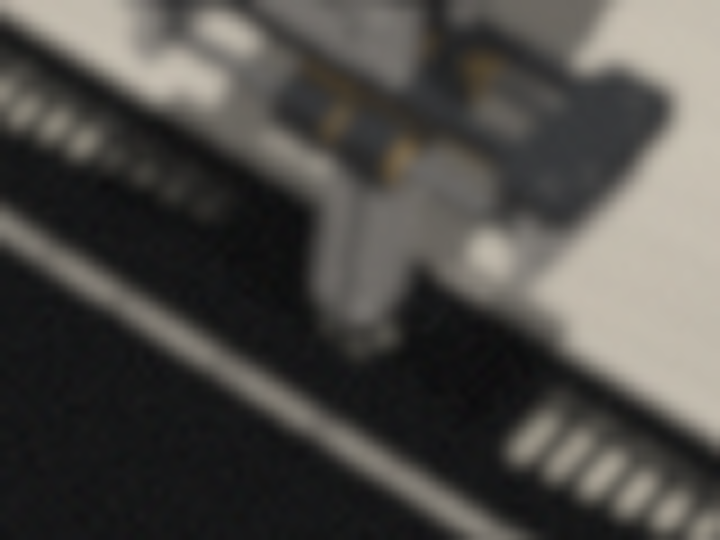

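```bash
python3 - <<'E'
from h import *
ob=ctrl.get_obs()
for px in ((254,219),(263,219),(241,223),(272,223)):
  o,d=ray(px,"wrist")
  print(px,[ (o+d*(x-o[0])/d[0]).round(4) for x in (.462,.466,.470)])
k=at_z((210+390/8,190+305/8),"wrist"); print("ring centre",k)
print(proj([.462,.0355,.07],"wrist"), proj([.47,.0355,.07],"wrist"))
# ring fit in wrist: find scale -> height
o=optics.get_calibration("wrist")["origin"]; print(o, ob["ee_pos"])
E
```

```text
(254, 219) [array([0.462 , 0.0342, 0.077 ]), array([0.466 , 0.0336, 0.0669]), array([0.47  , 0.0331, 0.0568])]
(263, 219) [array([0.462 , 0.0406, 0.079 ]), array([0.466 , 0.0404, 0.069 ]), array([0.47  , 0.0402, 0.059 ])]
(241, 223) [array([0.462 , 0.0251, 0.0818]), array([0.466 , 0.0241, 0.0719]), array([0.47  , 0.023 , 0.0621])]
(272, 223) [array([0.462 , 0.0465, 0.0879]), array([0.466 , 0.0466, 0.0784]), array([0.47  , 0.0467, 0.0689])]
ring centre [0.47245276 0.03642245 0.07      ]
[255.82985669 215.22615213] [257.12874489 225.23655891]
[0.38902203 0.04451691 0.26126255] [0.46988733 0.03542243 0.06382233]
```

The pictures put the tip at z≈0.077, still about 7 mm clear, so I'll carry on.

>>> {"name": "arm_command", "arguments": {
  "deltas": [
    {"translation": [0.04,0,0],"turn": [0,0,0]},
    {"translation": [0.08,0,0],"turn": [0,0,0]},
    {"translation": [0.08,0,0],"turn": [0,0,0]}
  ]
}}

```text
time_s: 8.0
ee_pos: [0.4698, 0.0354, 0.0616]
eef_rot: [-2.976, 1.571, -3.095]
force: [-0.2, -0.2, -0.5]
grip_width: 0.0002
```

>>> {"name": "arm_command", "arguments": {
  "deltas": [
    {"translation": [0.04,0,0],"turn": [0,0,0]},
    {"translation": [0.08,0,0],"turn": [0,0,0]},
    {"translation": [0.08,0,0],"turn": [0,0,0]}
  ]
}}

```text
time_s: 8.25
ee_pos: [0.4698, 0.0354, 0.0596]
eef_rot: [-2.938, 1.57, -3.058]
force: [0.3, 0.0, -0.1]
grip_width: 0.0003
```

>>> {"name": "arm_command", "arguments": {
  "deltas": [
    {"translation": [0.04,0,0],"turn": [0,0,0]},
    {"translation": [0.08,0,0],"turn": [0,0,0]},
    {"translation": [0.08,0,0],"turn": [0,0,0]}
  ]
}}

```text
time_s: 8.5
ee_pos: [0.4698, 0.0354, 0.0576]
eef_rot: [-2.979, 1.57, -3.098]
force: [-0.4, 0.6, -0.3]
grip_width: 0.0001
```

```bash
python3 - <<'E'
from h import *
im=optics.camera("wrist"); cv2.imwrite("pics/w8.png",cv2.resize(im[:,:,::-1],None,fx=1.5,fy=1.5,interpolation=cv2.INTER_CUBIC))
s=optics.camera("scene"); cv2.imwrite("pics/s8.png",cv2.resize(s[130:210,230:340,::-1],None,fx=7,fy=7,interpolation=cv2.INTER_CUBIC))
t=optics.camera("top"); cv2.imwrite("pics/t8.png",cv2.resize(t[180:260,180:300,::-1],None,fx=6,fy=6,interpolation=cv2.INTER_CUBIC))
E
```

View pics/w8.png

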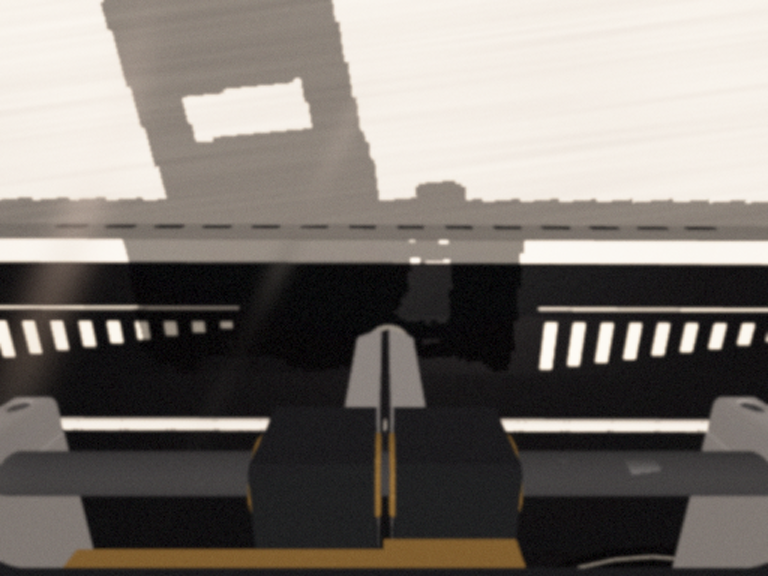

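View pics/s8.png

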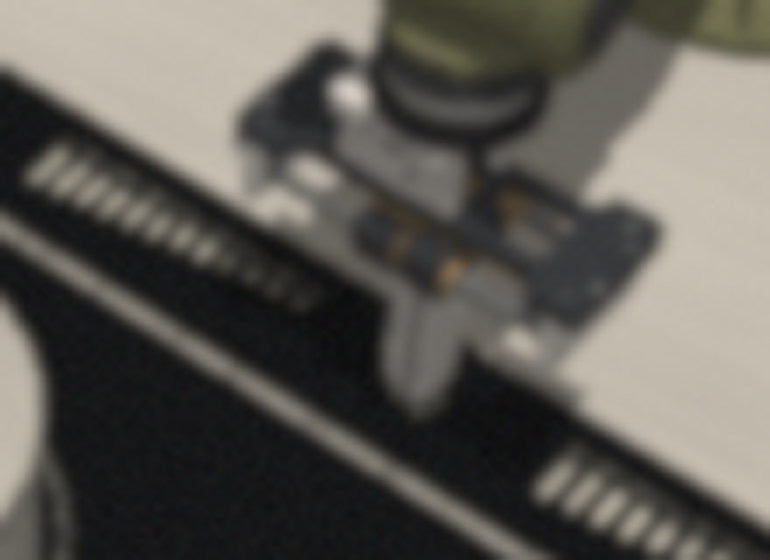

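View pics/t8.png

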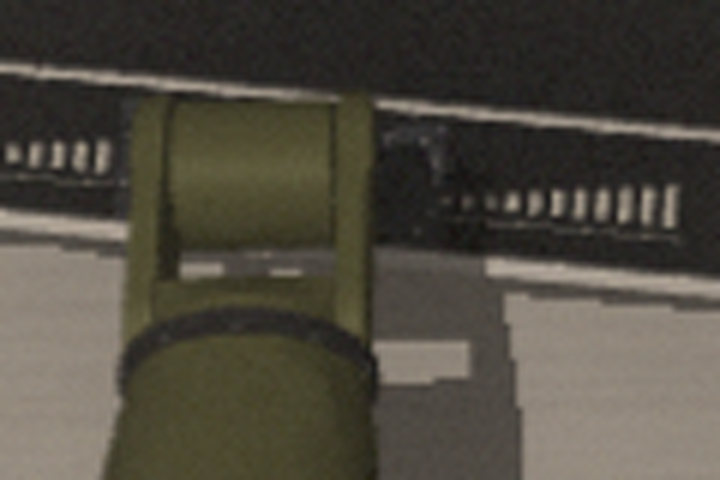

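>>> {"name": "arm_command", "arguments": {
  "deltas": [
    {"translation": [0.04,0,0],"turn": [0,0,0]},
    {"translation": [0.04,0,0],"turn": [0,0,0]},
    {"translation": [0.04,0,0],"turn": [0,0,0]}
  ]
}}

```text
time_s: 8.9
ee_pos: [0.4699, 0.0354, 0.0568]
eef_rot: [-3.013, 1.571, -3.132]
force: [0.6, -0.2, 0.6]
grip_width: 0.0007
```

>>> {"name": "arm_command", "arguments": {
  "deltas": [
    {"translation": [0.04,0,0],"turn": [0,0,0]},
    {"translation": [0.04,0,0],"turn": [0,0,0]},
    {"translation": [0.04,0,0],"turn": [0,0,0]}
  ]
}}

```text
time_s: 9.15
ee_pos: [0.4699, 0.0354, 0.0558]
eef_rot: [-3.042, 1.571, 3.122]
force: [-1.1, 0.3, 0.2]
grip_width: 0.0006
```

>>> {"name": "arm_command", "arguments": {
  "deltas": [
    {"translation": [0.04,0,0],"turn": [0,0,0]},
    {"translation": [0.04,0,0],"turn": [0,0,0]},
    {"translation": [0.04,0,0],"turn": [0,0,0]}
  ]
}}

```text
time_s: 9.4
ee_pos: [0.4699, 0.0354, 0.0548]
eef_rot: [-2.951, 1.571, -3.07]
force: [0.1, 0.2, 0.1]
grip_width: 0.0004
```

>>> {"name": "arm_command", "arguments": {
  "deltas": [
    {"translation": [0.04,0,0],"turn": [0,0,0]},
    {"translation": [0.06,0,0],"turn": [0,0,0]},
    {"translation": [0.06,0,0],"turn": [0,0,0]}
  ]
}}

```text
time_s: 9.65
ee_pos: [0.4699, 0.0354, 0.0532]
eef_rot: [-2.989, 1.571, -3.108]
force: [0.1, 0.5, 0.4]
grip_width: 0.0
```

```bash
python3 - <<'E'
from h import *
o=ctrl.get_obs(); print(o["force"].round(2),o["ee_pos"].round(4),o["tau"].round(2))
im=optics.camera("wrist"); cv2.imwrite("pics/w9.png",cv2.resize(im[190:250,210:310,::-1],None,fx=8,fy=8,interpolation=cv2.INTER_CUBIC))
E
```

```text
[0.12 0.46 0.41] [0.4699 0.0354 0.0532] [-0.000e+00 -4.641e+01 -2.888e+01 -1.000e-02  4.000e-02 -0.000e+00]
```

View pics/w9.png

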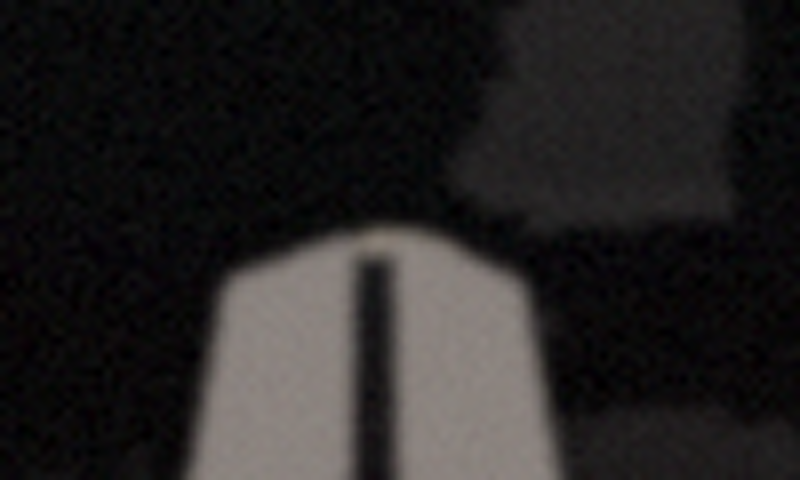

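>>> {"name": "arm_command", "arguments": {
  "deltas": [
    {"translation": [0.04,0,0],"turn": [0,0,0]},
    {"translation": [0.06,0,0],"turn": [0,0,0]},
    {"translation": [0.06,0,0],"turn": [0,0,0]}
  ]
}}

```text
time_s: 9.95
ee_pos: [0.47, 0.0354, 0.052]
eef_rot: [0.142, 1.571, 0.022]
force: [-1.0, 0.1, 3.4]
grip_width: 0.0003
```

Contact: 3.4 N at TCP z=0.052, so the pads end about 18 mm short of the reported TCP. I'll hold here for a second.

>>> {"name": "arm_command", "arguments": {
  "deltas": [
    {"translation": [0.01,0,0],"turn": [0,0,0]},
    {"translation": [0.01,0,0],"turn": [0,0,0]},
    {"translation": [0.01,0,0],"turn": [0,0,0]},
    {"translation": [0.01,0,0],"turn": [0,0,0]},
    {"translation": [0.01,0,0],"turn": [0,0,0]},
    {"translation": [0.01,0,0],"turn": [0,0,0]},
    {"translation": [0.01,0,0],"turn": [0,0,0]},
    {"translation": [0.01,0,0],"turn": [0,0,0]},
    {"translation": [0.01,0,0],"turn": [0,0,0]},
    {"translation": [0.01,0,0],"turn": [0,0,0]},
    {"translation": [0.01,0,0],"turn": [0,0,0]},
    {"translation": [0.01,0,0],"turn": [0,0,0]}
  ]
}}

```text
time_s: 10.95
ee_pos: [0.47, 0.0354, 0.0517]
eef_rot: [0.041, 1.571, -0.078]
force: [0.6, -0.3, 4.7]
grip_width: 0.0006
```

Key held for about 1 s at 3–5 N. Next I'll lift and move over the low end of the right slider.

>>> {"name": "arm_command", "arguments": {
  "deltas": [
    {"translation": [-0.4,0,0],"turn": [0,0,0]},
    {"translation": [-0.7,0,0],"turn": [0,0,0]},
    {"translation": [-0.7,-0.9,0],"turn": [0,0,0]},
    {"translation": [-0.7,-1.8,0],"turn": [0,0,0]},
    {"translation": [-0.7,-2.7,0],"turn": [0,0,0]},
    {"translation": [-0.7,-3.3,0],"turn": [0,0,0]},
    {"translation": [-0.7,-3.48,0],"turn": [0,0,0]},
    {"translation": [-0.5,-3.48,0],"turn": [0,0,0]},
    {"translation": [-0.3,-3.48,0],"turn": [0,0,0]},
    {"translation": [-0.3,-3.48,0],"turn": [0,0,0]},
    {"translation": [-0.3,-3.48,0],"turn": [0,0,0]}
  ]
}}

```text
time_s: 11.87
ee_pos: [0.4594, -0.0501, 0.0587]
eef_rot: [3.014, 1.57, 2.896]
force: [-0.3, 0.5, 0.4]
grip_width: 0.0005
```

```bash
python3 - <<'E'
from h import *
o=ctrl.get_obs(); print(o["force"].round(2),o["ee_pos"].round(4)); k=np.array([.47,.0365]); d=o["ee_pos"][:2]-k
print("hob y,x offs",d@[.118,.993],d@[.993,-.118])
im=optics.camera("wrist"); cv2.imwrite("pics/w10.png",cv2.resize(im[150:330,130:380,::-1],None,fx=3,fy=3))
for n,s in dict(lo=-70,b=-110,hi=-230).items(): print(n,((proj([*(k+np.array([.118,.993])*s/1000),.07],"wrist")-[130,150])*3).round())
E
```

```text
[-0.33  0.54  0.37] [ 0.4594 -0.0501  0.0587]
hob y,x offs -0.08727586659271526 -0.0003108961009085486
lo [453. 234.]
b [288. 234.]
hi [-208.  235.]
```

View pics/w10.png

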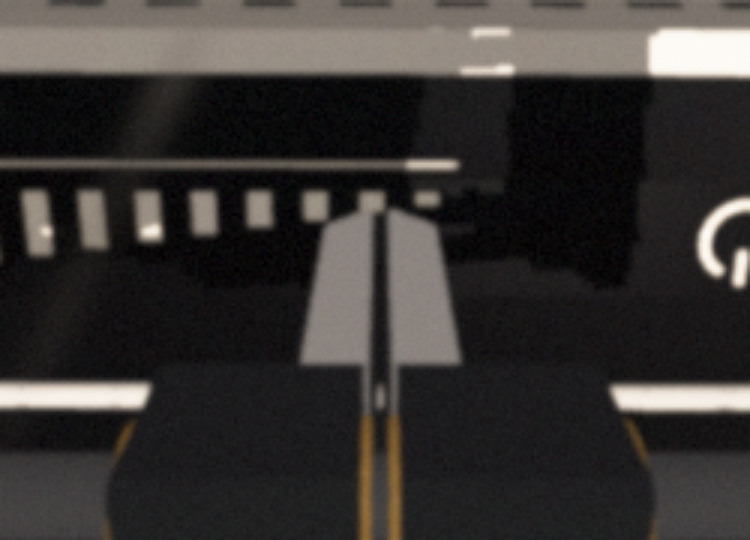

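The tip sits over bar 2, inside field right_1: the underline end at (457,163) matches the predicted low end at 453. I'll touch down.

>>> {"name": "arm_command", "arguments": {
  "deltas": [
    {"translation": [0.1,0,0],"turn": [0,0,0]},
    {"translation": [0.2,0,0],"turn": [0,0,0]},
    {"translation": [0.25,0,0],"turn": [0,0,0]},
    {"translation": [0.28,0,0],"turn": [0,0,0]},
    {"translation": [0.28,0,0],"turn": [0,0,0]},
    {"translation": [0.28,0,0],"turn": [0,0,0]}
  ]
}}

```text
time_s: 12.42
ee_pos: [0.4596, -0.0508, 0.0522]
eef_rot: [1.964, 1.571, 1.845]
force: [-1.6, 2.5, 3.3]
grip_width: -0.0001
```

Touching at 3.3 N. I'll stroke towards the full end at about 60 mm/s.

>>> {"name": "arm_command", "arguments": {
  "deltas": [
    {"translation": [0.02,0,0],"turn": [0,0,0]},
    {"translation": [0.02,-0.2,0],"turn": [0,0,0]},
    {"translation": [0.02,-0.4,0],"turn": [0,0,0]},
    {"translation": [0.02,-0.6,0],"turn": [0,0,0]},
    {"translation": [0.02,-0.8,0],"turn": [0,0,0]},
    {"translation": [0.02,-1.0,0],"turn": [0,0,0]},
    {"translation": [0.02,-1.2,0],"turn": [0,0,0]},
    {"translation": [0.02,-1.4,0],"turn": [0,0,0]},
    {"translation": [0.02,-1.6,0],"turn": [0,0,0]},
    {"translation": [0.02,-1.7,0],"turn": [0,0,0]}
  ]
}}

```text
time_s: 13.25
ee_pos: [0.4544, -0.0938, 0.0516]
eef_rot: [-0.929, 1.571, -1.049]
force: [0.1, 3.2, 4.6]
grip_width: 0.0008
```

>>> {"name": "arm_command", "arguments": {
  "deltas": [
    {"translation": [0,-0.2,0],"turn": [0,0,0]},
    {"translation": [0,-0.4,0],"turn": [0,0,0]},
    {"translation": [0,-0.6,0],"turn": [0,0,0]},
    {"translation": [0,-0.8,0],"turn": [0,0,0]},
    {"translation": [0,-1.0,0],"turn": [0,0,0]},
    {"translation": [0,-1.2,0],"turn": [0,0,0]},
    {"translation": [0,-1.4,0],"turn": [0,0,0]},
    {"translation": [0,-1.6,0],"turn": [0,0,0]},
    {"translation": [0,-1.7,0],"turn": [0,0,0]}
  ]
}}

```text
time_s: 14.0
ee_pos: [0.4493, -0.136, 0.0516]
eef_rot: [-3.006, 1.571, -3.126]
force: [1.0, 3.0, 3.5]
grip_width: 0.0008
```

>>> {"name": "arm_command", "arguments": {
  "deltas": [
    {"translation": [0,-0.2,0],"turn": [0,0,0]},
    {"translation": [0,-0.4,0],"turn": [0,0,0]},
    {"translation": [0,-0.6,0],"turn": [0,0,0]},
    {"translation": [0,-0.8,0],"turn": [0,0,0]},
    {"translation": [0,-1.0,0],"turn": [0,0,0]},
    {"translation": [0,-1.2,0],"turn": [0,0,0]},
    {"translation": [0,-1.4,0],"turn": [0,0,0]},
    {"translation": [0,-1.6,0],"turn": [0,0,0]},
    {"translation": [0,-1.65,0],"turn": [0,0,0]},
    {"translation": [0,-1.65,0],"turn": [0,0,0]},
    {"translation": [0,-1.65,0],"turn": [0,0,0]}
  ]
}}

```text
time_s: 14.92
ee_pos: [0.4445, -0.1769, 0.0517]
eef_rot: [-1.417, 1.57, -1.536]
force: [-0.2, -4.2, 4.4]
grip_width: 0.0004
```

Now at 215 mm from the key, inside right_4 and still in contact. Lifting straight up.

>>> {"name": "arm_command", "arguments": {
  "deltas": [
    {"translation": [-0.3,0,0],"turn": [0,0,0]},
    {"translation": [-0.8,0,0],"turn": [0,0,0]},
    {"translation": [-1.4,0,0],"turn": [0,0,0]},
    {"translation": [-1.8,0,0],"turn": [0,0,0]},
    {"translation": [-1.8,0,0],"turn": [0,0,0]},
    {"translation": [-1.8,0,0],"turn": [0,0,0]},
    {"translation": [-1.8,0,0],"turn": [0,0,0]},
    {"translation": [-1.8,0,0],"turn": [0,0,0]}
  ]
}}

```text
time_s: 15.58
ee_pos: [0.4442, -0.1761, 0.0958]
eef_rot: [2.814, 1.569, 2.695]
force: [-0.3, -0.2, 0.8]
grip_width: 0.0003
```

```bash
python3 - <<'E'
from h import *
o=ctrl.get_obs(); print(o["time_s"],o["force"].round(2),o["ee_pos"].round(4)); k=np.array([.47,.0365])+np.array([.118,.993])*-.21
print("dist to right_4",np.linalg.norm(o["ee_pos"][:2]-k))
s=optics.camera("scene"); cv2.imwrite("pics/s11.png",cv2.resize(s[:,:,::-1],None,fx=1.5,fy=1.5))
a=cv2.imread("pics/scene0.png"); d=cv2.absdiff(a,s[:,:,::-1]).max(2); cv2.imwrite("pics/d11.png",d)
E
```

```text
15.5833 [-0.33 -0.23  0.76] [ 0.4442 -0.1761  0.0958]
dist to right_4 0.004187073892407866
```

View pics/s11.png

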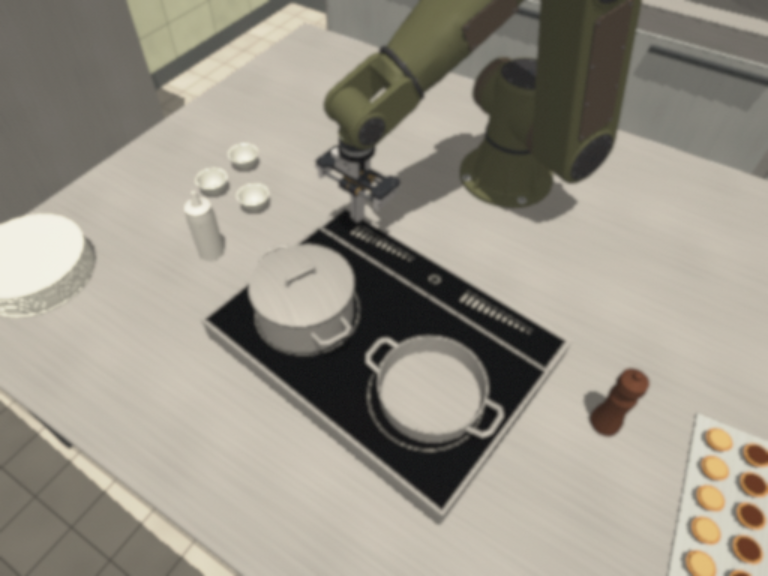

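View pics/d11.png

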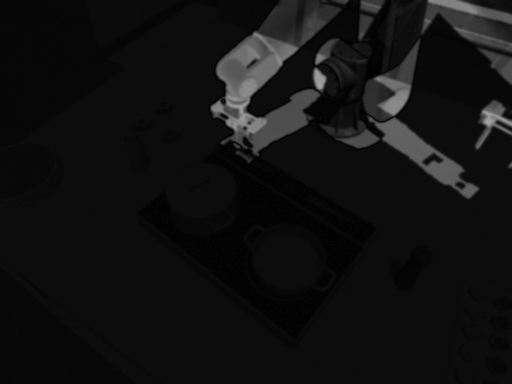

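The fingers are clear of the glass. The difference image shows changes only at the arm and its shadow, so nothing else has moved. Handing in.

```bash
python3 -c "
from station import ctrl
print(ctrl.hand_in())"
```

```text
the job is handed in; nothing more can be done
None
```

The job is handed in; it reports no verdict, so success rests on my own checks below.

**What I did**
- The stock pot stands on the right zone.
- With the fingers closed, I rested them on the power key for about 1 s at 3.4–4.7 N.
- I then lifted, touched down in the low field of the right slider, and stroked to the full end (about 215 mm from the key). The force read 3.3–4.6 N at each stop along the stroke.
- I lifted off straight up there at about 15 s.

**Last checks**
- **Position:** the grasp point was about 4 mm horizontally from the centre of the last field, right_4.
- **Lift-off:** the fingers were visibly clear of the glass, with the TCP 44 mm above where it was in contact. The force read 0.8 N, within the roughly 1 N noise seen in free air.
- **Cookware and other things:** the before/after scene picture showed changes only at the arm and its shadow.
- **Left slider:** I never went over it in contact.

**What disagreed**
- The stated 19 mm of fingertip ahead of the TCP did not hold. Contact came only at a TCP height of about 0.052 m, so the tips were about 18 mm behind it. I found the glass by small steps down, watching the force and the pictures.
- The sideways force in y read -4.2 N at the end of the stroke, opposite in sign to the rest of it, and I did not look into why.

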